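# Stand the square bottle in its holder and open it

### The arm

A 6-joint arm with a two-finger parallel gripper is mounted at the origin on the work surface. World frame = base frame: x ahead of the robot, y to its left, z up, the work surface at z = 0. Lengths are in mm, angles in rad, forces in N, time in s.
With the tool pointing down it reaches from about 400 to 925 mm from the base axis. Payload 12.5 kg.
Tool frame: the origin (TCP) lies at the very end of the fingers, on their centre line; the grasp point (between the pads) lies 19 mm behind it (env.grasp_offset is the distance from the TCP to the grasp point, in mm); z points along the fingers, y is the direction in which the jaws open and shut (so a half turn about z gives the same grasp; the last joint's range is limited). The gripper opens to 95 mm and grips with 3 to 60 N. Pads are 20 mm wide; open, the fingers measure 119 mm over their backs; the gripper's body (75 mm by 180 mm) begins 59 mm behind the grasp point.
Start: joints at [-1.313, 0.491, 1.559, -0, 1.092, -0.106], TCP at [222.416, -584.104, 214.661] pointing down, gripper open.
Joint ranges: [-3.1, 3.1], [-0.84, 2.19], [0.05, 2.79], [-1.13, 4.28], [0.06, 2.93], [-2.69, 2.69]. Speed limits (rad/s): [2.22, 2.22, 2.79, 3.14, 3.14, 3.14].

### API

Orientations are given as [roll, pitch, yaw] about the fixed x, y, z axes, in that order (R = Rz(yaw) Ry(pitch) Rx(roll)).
In Python, from cell import env gives the robot as it stands. The module is installed in compiled form; this text tells all that it offers.
- The arm moves only by the shell command python3 -m pendant 'ROWS'. ROWS is JSON, one flat list of numbers, 5 for each row, row after row: the shift along the tool's x, y, z as a fraction of full scale, then the turn about the tool's z as a fraction of full scale, then the gripper's target within -1 to 1 (shut at 1, half-way at 0, fully open at -1). In form: [x, y, z, turn, grip, x, y, z, turn, grip, ...]. A call has 1 to 10 rows; each row shifts and turns the commanded pose from where the row before left it, along the tool's axes as they then stand; what a row does not reach is not made up. Full scale, the value 1, is 0.4 m for a shift and 180 degrees for a turn. A row lasts 1/8 s, in which the tool goes at most 62.5 mm and 10.7 degrees, less where a joint would pass 70% of its speed; a pose out of reach is approached as far as the arm can. A call with a number of a shift or a turn outside -1 to 1 is refused whole. A call with a gripper value outside its range is refused whole. The fingers move at their own pace and stop on an object; the grip force is fixed at half the most. Time passes only in rows, so rows that do not move let the fingers close. It gives the time, the measured TCP pose, the force and the opening at its end, in the units of the state.
- env.state(): the state, without advancing time (a new reading comes with each control period).
- env.read_camera(name): name is "scene" or "side" or "wrist"; returns the picture (480x640x3 uint8, red, green, blue); there is no depth.
- env.camera_model(name): a dict with "fx", "fy", "cx", "cy" (pixels), "view" (4x4, takes a point from world to camera coordinates); the wrist camera has in their place "tool_from_camera" (4x4, takes a point from camera to tool coordinates, whose origin is the TCP and whose axes are the flange's). Camera axes: x right, y down, z forward; pixel columns grow to the right and rows downward; lengths in mm; the calibration is good to about 2 mm. A picture is of the moment at which its call begins: read the wrist's pose just before it. camera_model takes no time and is no camera call.
- env.job_done(): hands the job in, once; it reports no verdict.
Trained networks look in the newest picture that a camera, given by its name, has taken for a name from the list of things; names that differ only in an ending like _2 or _b are one class to them, and where a whole thing is asked for, a point or a joint stands for the part that bears it (a point fixed in the world has none). Each returns a list of dicts, best first, with "confidence" (0 to 1); they miss things now and then, are a little off and sometimes report something else, mostly with a low value. They report only what shows in the picture. A call takes as long as a camera call. They do not tell look-alikes from the thing itself.
- env.masks_of(thing, camera): "region" (480x640 bool, what is visible of it).
- env.landmark_of(thing, camera): "xyz" ([x, y, z] in mm, in world coordinates, good to about 4 mm: a listed point, or the origin of a listed thing).
The state is a dict: "t": time; "joints": joint angles; "qvel": joint speeds; "tau": joint torques, N m; "eef_pos": TCP position; "tcp_rot": TCP orientation; "ft_force": force on the tool from outside, world axes, zero at the start; "moment": the same for the moment, N m; "opening": opening from 0.0 (shut) to 1.0 (fully open).
Only numpy, scipy, OpenCV 4.12 (cv2) and the standard library are available. Lean on these libraries where they do the work, as an engineer would, in place of code of your own. Each camera call takes 0.05 s, during which the arm holds its last target.

### The job

Pick up the square bottle, lower it foot-down into the square wooden holder, which keeps it from turning, and unscrew the tight cap there: anticlockwise seen from above, about a quarter turn, stopping once the thread lets go. Then lift the cap straight up off the neck and finish while still holding it, level and still, a finger's width or two above the bottle's mouth, with the bottle left standing in the holder. Leave the other things on the sideboard alone.

Things in the scene. Friction and masses are not known exactly. Their poses are not given: they have to be found in the camera images.
- bottle: Pastel green bottle with a SQUARE body, 60 x 60 mm, 95 mm high to the flat shoulder, about 0.3 kg; round neck, 36 mm diameter, above. Origin: centre of the underside; z up, x and y square to the sides. Starts upright on the sideboard, cap screwed on. Unbraced, it turns along with the cap. It can be carried by the cap.
- bottle_mouth (a point): Centre of the top of the bottle's neck, 131 mm above its foot. On it lies a springy rubber seal pad (35 mm wide) that stands up to 5 mm higher and pushes the tight cap up with about 20 N. The cap must rise 30 mm for its lower edge to be clear of this mouth.
- cap: Round white ribbed plastic cap on the square bottle, 54 mm diameter (56 over the ribs), 34 mm high, 40 g. Origin: centre of its lower edge, 103 mm above the bottle's foot while screwed on (8 mm above the shoulder); its top is then 137 mm above the foot. z up; x points to a short grey tick on its top. It rises about 3 mm by itself as it unscrews; the hand need not follow.
- cap_mark (a point): Point on the cap's side below the tick, 27 mm from its axis, 17 mm above its edge. Seen from above, cap x starts within 6 degrees of bottle x. Turned anticlockwise (+yaw) it is tight (0.2 to 0.7 N m) to 30 degrees, then slackens, and lifts off freely from 57 to 140 degrees, where it is blocked. Aim for 75 to 100; past 130 on the neck counts as overturned.
- holder: Fixed holder of pale wood, 78 mm square (about 92 mm over the flared lip), 50 mm high, with a square well of 64 x 64 mm; the lip flares outward from 40 mm up to 50 mm. Does not move. Origin: centre of its underside on the sideboard; x and y square to the sides.
- holder_in (a point): Centre of the well's floor, 7 mm above the sideboard; the seated bottle's foot stands here. The bottle fits in any of its four quarter-turn headings, with 2 mm to spare on each side; once in, it can still turn about 4 degrees.
- acrylic_lid_handle (a point): Small knob on the lid of the clear acrylic box (120 x 180 x 90 mm, steel scoop inside) at the back; the hinge is on the far side. Bystander: leave shut.
- round_bottle: Round pastel green bottle, diameter 66 mm, 150 mm high; bystander. Origin: centre of its underside.
- mug: White ceramic mug, diameter 80 mm, 90 mm high; bystander. Origin: centre of its underside.
- teaspoon: Steel teaspoon lying flat, 140 mm long; bystander. Origin under its middle.
- pacifier_case: Round white plastic pacifier case, diameter 60 mm, 36 mm high; bystander. Origin: centre of its underside.
Things that resemble listed ones, but are neither listed nor needed, are in the scene too. What is shaped like the cap but red or yellow is not meant.

How it is judged (in metres and radians):
On the way, in this order (a step that is already met when the one before it is completed fails the run):
1. the square bottle stands fully down in the holder with its cap still screwed on (z of bottle in the frame of holder_in below 0.004 m and horizontal distance between bottle and holder_in below 0.006 m and angle between bottle's own z axis and vertical below 0.06 rad and x of cap_mark in the frame of bottle above 0.0215 m and z of cap in the frame of bottle below 0.108 m), for 0.2 s.
2. with the bottle in the holder, the cap is turned anticlockwise until the thread lets go, still down on the neck (z of bottle in the frame of holder_in below 0.004 m and horizontal distance between bottle and holder_in below 0.006 m and angle between bottle's own z axis and vertical below 0.06 rad and x of cap_mark in the frame of bottle below 0.015 m and y of cap_mark in the frame of bottle above 0.012 m and z of cap in the frame of bottle below 0.115 m), for 0.1 s.
At the end, for the whole second after the job is handed in: Bottle in the holder (foot within 4 mm of the floor, 6 mm of the centre, upright within 0.06 rad); cap gripped (over 1 N), still (under 30 mm/s), level within 0.2 rad, its edge 2 to 50 mm above the mouth, within 20 mm of its axis, not touching the bottle (z of bottle in the frame of holder_in below 0.004 m and horizontal distance between bottle and holder_in below 0.006 m and angle between bottle's own z axis and vertical below 0.06 rad and z of cap in the frame of bottle between 0.133 and 0.181 m and horizontal distance between cap and bottle below 0.02 m and angle between cap's own z axis and vertical below 0.2 rad and linear speed of each of cap, bottle below 0.03 m/s and contact force between cap and bottle below 0.1 N and contact force between the fingers and cap above 1 N); the arm keeps its last pose, push and grip.
It fails at once if the cap is turned on past 130 degrees while on the neck (x of cap_mark in the frame of bottle below -0.0174 m and z of cap in the frame of bottle below 0.115 m).
It fails at once if the square bottle is tipped by more than 0.5 rad (angle between bottle's own z axis and vertical above 0.5 rad).
It fails at once if a bystander is disturbed: round bottle, mug, teaspoon or pacifier case moved by more than 40 mm, or the acrylic box's lid knob by more than 20 mm (distance of acrylic_lid_handle from where it was at the start of the episode above 0.02 m or distance of any of round_bottle, mug, teaspoon, pacifier_case from where it was at the start of the episode above 0.04 m).
It also fails if it takes over 58 s, if anything falls off the work surface, if the arm or the gripper's body presses on something with over 40 N, if the wrist force passes 120 N, or if a joint passes its speed limit or range.

## Working session

There is one attempt and no reset: what is moved stays moved. The work goes in short steps, Python scripts to look and compute and a shell command to move; the robot and the scene stay as the last step left them, time stands still between calls to the robot, and variables do not carry over. Pictures are saved under pics/ and viewed, and the job is handed in when it is done.

```bash
mkdir -p pics; ls; python3 - <<'E'
from cell import env
import cv2
print(env.state())
for c in ("scene","side","wrist"):
    im=env.read_camera(c); cv2.imwrite(f"pics/{c}0.png",im[:,:,::-1])
    m=env.camera_model(c); print(c,{k:(v if not hasattr(v,'shape') else v.round(3).tolist()) for k,v in m.items()})
E
```

```text
pics
{'t': 0.0, 'joints': array([-1.31262067e+00,  4.91544458e-01,  1.55948564e+00, -7.78622403e-06,
        1.09168594e+00, -1.05586139e-01]), 'qvel': array([ 0.00056441,  0.00037862, -0.00109416, -0.00054986, -0.00069672,
        0.00187471]), 'tau': array([ 6.36612094e-05, -6.12653089e+01, -2.58186418e+01,  6.93809101e-02,
        4.82913991e-02, -1.11916006e-04]), 'eef_pos': array([ 222.33138773, -583.84112102,  214.05866902]), 'tcp_rot': array([-3.14047480e+00, -1.11526364e-04,  3.63765325e-01]), 'ft_force': array([-0.59831422, -0.14956461, -0.92643296]), 'moment': array([-0.02861477,  0.05086354,  0.02977172]), 'opening': 0.996586188088372}
scene {'fx': 453.5404330053748, 'fy': 453.5404330053748, 'cx': 320.99578042534944, 'cy': 238.32789999874495, 'view': [[0.36, 0.933, -0.002, -229.68], [0.664, -0.258, -0.702, -300.34], [-0.655, 0.251, -0.712, 1516.898], [0.0, 0.0, 0.0, 1.0]]}
side {'fx': 472.28860600774817, 'fy': 472.28860600774817, 'cx': 321.2451943701611, 'cy': 247.70477936337164, 'view': [[-0.992, -0.128, -0.014, 571.915], [-0.065, 0.592, -0.804, 122.873], [0.112, -0.796, -0.595, 926.084], [0.0, 0.0, 0.0, 1.0]]}
wrist {'fx': 370.837198029137, 'fy': 370.837198029137, 'cx': 314.7268323088129, 'cy': 239.9854454202095, 'tool_from_camera': [[-0.001, -0.963, -0.268, 75.369], [1.0, -0.001, 0.001, 0.709], [-0.001, -0.268, 0.963, -170.842], [0.0, 0.0, 0.0, 1.0]]}
```

View pics/scene0.png

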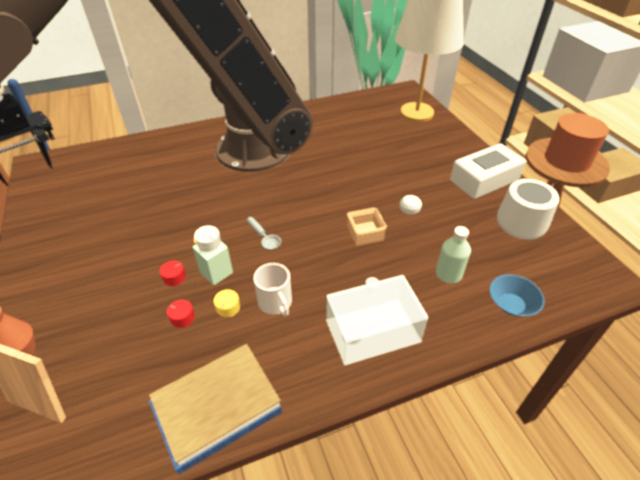

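View pics/side0.png

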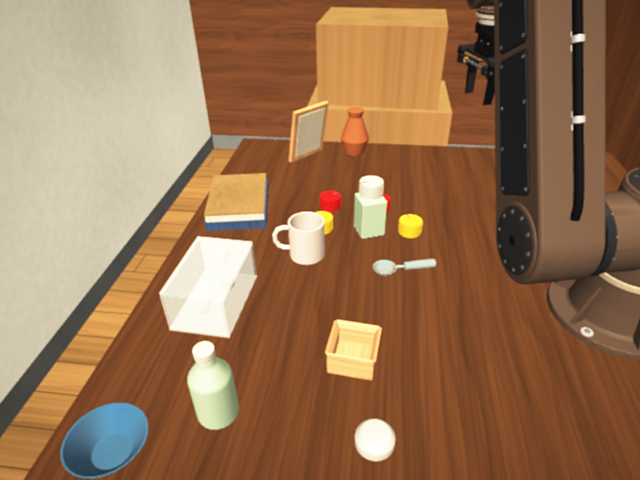

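View pics/wrist0.png

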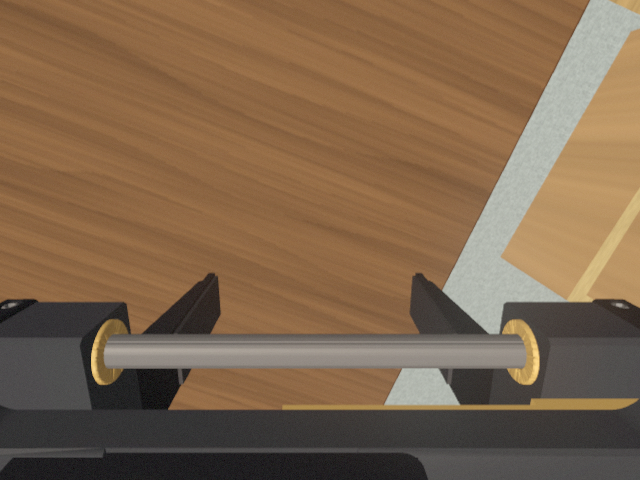

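The scene picture shows the square bottle with its white cap at (210,255), with caps near it: red (172,273), red (181,313), yellow (227,303). A second yellow cap is at (410,226) in the side view. The round bottle is at (453,257), the holder at (367,226), the mug at (273,290) and the spoon at (265,233). The candidates for the bottle are (212,255), square-bodied, and (453,257), round. I choose the first and will check it in a crop.

```bash
cat > h.py <<'E'
import numpy as np, cv2
from cell import env
def proj(cam,p):
    m=env.camera_model(cam); q=m["view"]@np.append(p,1.)
    return np.array([m["fx"]*q[0]/q[2]+m["cx"],m["fy"]*q[1]/q[2]+m["cy"]])
def ray(cam,uv):
    m=env.camera_model(cam); V=m["view"]; R=V[:3,:3]; 
    d=R.T@np.array([(uv[0]-m["cx"])/m["fx"],(uv[1]-m["cy"])/m["fy"],1.]); return -R.T@V[:3,3], d
def onz(cam,uv,z):
    o,d=ray(cam,uv); return o+d*(z-o[2])/d[2]
E
python3 - <<'E'
from h import *
for c in ("scene","side"):
    for t in ("bottle","bottle_mouth","cap","cap_mark","holder","holder_in","round_bottle","mug","teaspoon","pacifier_case","acrylic_lid_handle"):
        r=env.landmark_of(t,c)
        print(c,t,[(np.round(x["xyz"]).tolist(),round(x["confidence"],2),proj(c,x["xyz"]).round().tolist()) for x in r[:4]])
a=cv2.imread("pics/scene0.png")[210:300,165:255]; b=cv2.imread("pics/side0.png")[160:250,320:410]
d=cv2.imread("pics/side0.png")[305:395,310:400];e=cv2.imread("pics/scene0.png")[180:270,322:412]
z=lambda i:cv2.resize(i,(380,290),interpolation=cv2.INTER_CUBIC)
cv2.imwrite("pics/crop1.png",np.vstack([np.hstack([z(a),z(b)]),np.hstack([z(e),z(d)])]))
E
```

```text
scene bottle [([491.0, -225.0, 1.0], 0.85, [216.0, 271.0])]
scene bottle_mouth []
scene cap [([607.0, -222.0, -3.0], 0.96, [228.0, 307.0]), ([474.0, -332.0, 3.0], 0.9, [172.0, 278.0]), ([597.0, -325.0, -1.0], 0.74, [183.0, 317.0]), ([496.0, -226.0, 101.0], 0.64, [209.0, 245.0])]
scene cap_mark [([582.0, -345.0, 18.0], 0.93, [171.0, 310.0]), ([514.0, -213.0, 120.0], 0.87, [215.0, 243.0]), ([630.0, -236.0, 19.0], 0.78, [223.0, 311.0]), ([458.0, -308.0, 18.0], 0.57, [179.0, 267.0])]
scene holder [([497.0, 181.0, -0.0], 0.7, [364.0, 232.0])]
scene holder_in [([498.0, 180.0, 6.0], 0.74, [364.0, 231.0])]
scene round_bottle [([704.0, 313.0, -1.0], 0.81, [447.0, 273.0])]
scene mug [([516.0, -216.0, 121.0], 0.66, [214.0, 244.0]), ([628.0, -116.0, 2.0], 0.6, [274.0, 300.0])]
scene teaspoon [([408.0, -84.0, -4.0], 0.93, [262.0, 236.0])]
scene pacifier_case [([454.0, 343.0, -2.0], 0.78, [409.0, 209.0])]
scene acrylic_lid_handle [([755.0, 62.0, 129.0], 0.75, [369.0, 284.0])]
side bottle [([487.0, -228.0, -1.0], 0.98, [369.0, 230.0])]
side bottle_mouth [([489.0, -225.0, 129.0], 0.82, [371.0, 184.0
[... 328 characters left out ...]
17.0], 0.64, [381.0, 209.0]), ([631.0, -238.0, 15.0], 0.6, [312.0, 219.0])]
side holder [([497.0, 177.0, -1.0], 0.59, [353.0, 358.0]), ([502.0, 180.0, 5.0], 0.43, [350.0, 357.0])]
side holder_in [([502.0, 182.0, 4.0], 0.84, [350.0, 358.0])]
side round_bottle [([706.0, 313.0, -3.0], 0.83, [216.0, 412.0]), ([406.0, -84.0, 5.0], 0.21, [403.0, 267.0])]
side mug [([628.0, -117.0, -3.0], 0.94, [306.0, 254.0]), ([489.0, -227.0, -1.0], 0.37, [369.0, 231.0])]
side teaspoon []
side pacifier_case [([456.0, 341.0, 2.0], 0.83, [372.0, 444.0]), ([628.0, -117.0, -1.0], 0.67, [306.0, 254.0]), ([497.0, 178.0, -1.0], 0.37, [353.0, 358.0])]
side acrylic_lid_handle [([759.0, 68.0, 132.0], 0.83, [219.0, 252.0])]
```

View pics/crop1.png

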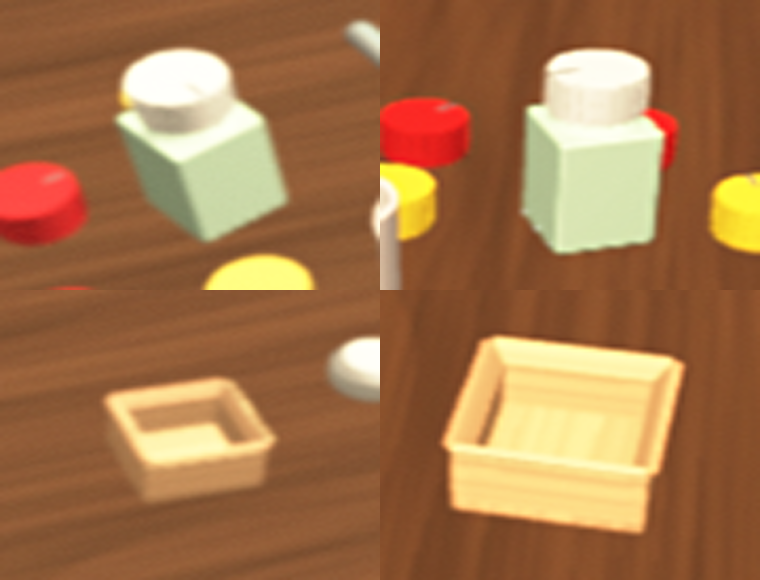

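The crops confirm it: a square green body with a ribbed white cap and a grey tick, at about (490,-226). The holder is at about (499,180). Next I move above the bottle and look down with the wrist camera.

```bash
python3 -m pendant '[0.0945,-0.06,-0.0215,0,-1, 0.0945,-0.06,-0.0215,0,-1, 0.0945,-0.06,-0.0215,0,-1, 0.0945,-0.06,-0.0215,0,-1, 0.0945,-0.06,-0.0215,0,-1, 0.0945,-0.06,-0.0215,0,-1, 0.0945,-0.06,-0.0215,0,-1, 0.0945,-0.06,-0.0215,0,-1, 0.0945,-0.06,-0.0215,0,-1, 0.0945,-0.06,-0.0215,0,-1]'
python3 -m pendant '[0,0,0,0,-1,0,0,0,0,-1]'
cat >> h.py <<'E'
from scipy.spatial.transform import Rotation as Ro
def wcam(st):
    T=np.eye(4); T[:3,:3]=Ro.from_euler('xyz',st["tcp_rot"]).as_matrix(); T[:3,3]=st["eef_pos"]
    m=env.camera_model("wrist"); return m, T@m["tool_from_camera"]
def wonz(st,uv,z):
    m,C=wcam(st); d=C[:3,:3]@np.array([(uv[0]-m["cx"])/m["fx"],(uv[1]-m["cy"])/m["fy"],1.]); o=C[:3,3]
    return o+d*(z-o[2])/d[2]
def wproj(st,p):
    m,C=wcam(st); q=np.linalg.inv(C)@np.append(p,1.); return np.array([m["fx"]*q[0]/q[2]+m["cx"],m["fy"]*q[1]/q[2]+m["cy"]])
E
python3 - <<'E'
from h import *
import pickle
st=env.state(); im=env.read_camera("wrist"); cv2.imwrite("pics/w1.png",im[:,:,::-1]); pickle.dump(st,open("st1.pkl","wb"))
print(st["t"],st["eef_pos"],st["tcp_rot"],st["joints"].round(3))
for t in ("bottle","cap","cap_mark","bottle_mouth"):
    print(t,[(np.round(x["xyz"]).tolist(),round(x["confidence"],2)) for x in env.landmark_of(t,"wrist")])
E
```

```text
t: 2.5
eef_pos: [491.0, -224.0, 301.1]
tcp_rot: [3.141, -0.0, 0.364]
ft_force: [0.6, -0.1, -0.4]
opening: 1.001
t: 2.75
eef_pos: [490.0, -225.4, 300.5]
tcp_rot: [3.142, 0.0, 0.364]
ft_force: [-0.6, -0.6, 0.2]
opening: 1.001
2.75 [ 490.0413785  -225.40847776  300.49817773] [3.14153755e+00 3.10610597e-04 3.64304451e-01] [-0.553  0.288  1.647 -0.     1.206  0.653]
bottle []
cap [([599.0, -335.0, 2.0], 0.79), ([610.0, -224.0, -2.0], 0.77), ([471.0, -327.0, 1.0], 0.69), ([390.0, -231.0, -3.0], 0.59), ([490.0, -229.0, 99.0], 0.57), ([516.0, -219.0, 121.0], 0.21)]
cap_mark [([517.0, -216.0, 120.0], 0.87), ([632.0, -234.0, 20.0], 0.83), ([462.0, -307.0, 12.0], 0.73), ([399.0, -257.0, 17.0], 0.71), ([578.0, -342.0, 19.0], 0.65)]
bottle_mouth []
```

View pics/w1.png

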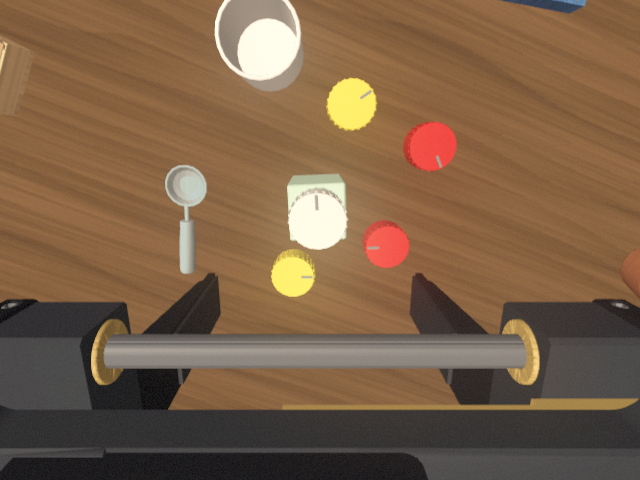

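The wrist view shows the square bottle at (317,212), tick pointing up the image, almost square to the tool. The caps around it are yellow (352,104) and (293,273), and red (430,147) and (386,245). I'll fit the edges in an enlarged crop.

```bash
python3 - <<'E'
from h import *
im=cv2.imread("pics/w1.png")[160:260,265:375]
cv2.imwrite("pics/w1c.png",cv2.resize(im,(660,600),interpolation=cv2.INTER_CUBIC))
E
```

```text
(no output)
```

View pics/w1c.png

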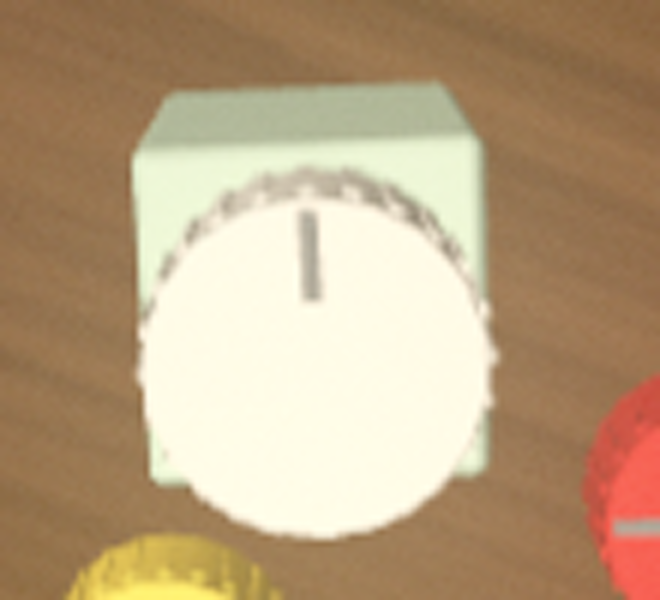

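```bash
python3 - <<'E'
from h import *
import pickle
st=pickle.load(open("st1.pkl","rb"))
f=lambda p:(265+(p[0]+.5)/6-.5,160+(p[1]+.5)/6-.5)
P=[wonz(st,f(p),95)[:2] for p in [(135,150),(482,136),(153,484),(487,473)]]
print(np.round(P,1)); print("ctr",np.mean(P,0))
for a,b in ((0,1),(2,3),(2,0),(3,1)):
    d=P[b]-P[a]; print(np.hypot(*d).round(1), (np.degrees(np.arctan2(d[1],d[0]))%90).round(2))
print("cap",wonz(st,f((318,368)),137))
a=wonz(st,f((307,212)),137);b=wonz(st,f((313,298)),137);d=a-b;print("tick",np.degrees(np.arctan2(d[1],d[0])), np.degrees(st["tcp_rot"][2]))
E
```

```text
[[ 507.2 -190.1]
 [ 530.2 -243.9]
 [ 453.3 -212.8]
 [ 476.  -266.8]]
ctr [ 491.64389336 -228.38693204]
58.5 23.13
58.6 22.78
58.5 22.79
58.9 22.95
cap [ 491.70743391 -228.67214521  137.        ]
tick 24.857454415432784 20.873107513748312
```

The sizes check out: the sides measure about 58.6 mm against 60 with rounded corners. The heading is 22.9° and the centre (491.6,-228.5). Next I look at the holder.

```bash
python3 -m pendant '[0.0477,-0.1173,0,0,-1, 0.0477,-0.1173,0,0,-1, 0.0477,-0.1173,0,0,-1, 0.0477,-0.1173,0,0,-1, 0.0477,-0.1173,0,0,-1, 0.0477,-0.1173,0,0,-1, 0.0477,-0.1173,0,0,-1, 0.0477,-0.1173,0,0,-1, 0,0,0,0,-1, 0,0,0,0,-1]'
python3 - <<'E'
from h import *
import pickle
st=env.state(); im=env.read_camera("wrist"); cv2.imwrite("pics/w2.png",im[:,:,::-1]); pickle.dump(st,open("st2.pkl","wb"))
print(st["t"],st["eef_pos"],st["tcp_rot"],st["joints"].round(3))
for t in ("holder","holder_in"):
    print(t,[(np.round(x["xyz"]).tolist(),round(x["confidence"],2),wproj(st,x["xyz"]).round()) for x in env.landmark_of(t,"wrist")])
u,v=wproj(st,np.array([499,180,45])).round().astype(int); u0,v0=u-65,v-55
print(u0,v0)
cv2.imwrite("pics/w2c.png",cv2.resize(im[v0:v0+110,u0:u0+130,::-1],(780,660),interpolation=cv2.INTER_CUBIC)[:600])
E
```

```text
t: 4.25
eef_pos: [499.3, 179.2, 300.5]
tcp_rot: [3.141, 0.0, 0.364]
ft_force: [-0.3, -0.2, 0.3]
opening: 0.998
4.25 [499.34633814 179.19165375 300.45230094] [3.14129159e+00 4.46026752e-04 3.63803134e-01] [ 0.22   0.275  1.667 -0.     1.2    1.427]
holder [([500.0, 179.0, 0.0], 0.68, array([314., 197.]))]
holder_in [([500.0, 183.0, 10.0], 0.91, array([311., 197.]))]
248 149
```

View pics/w2.png

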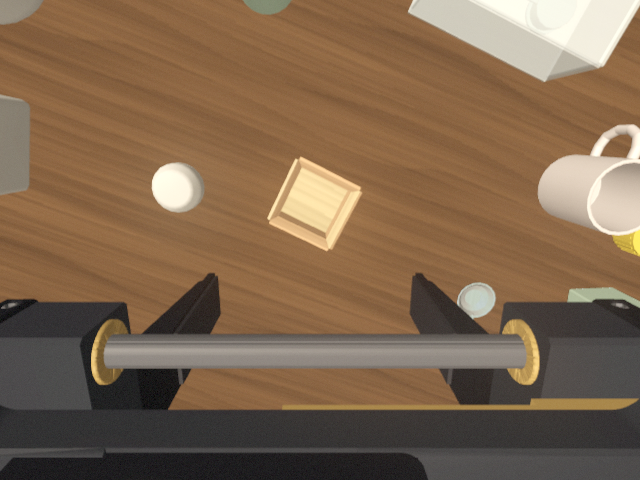

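View pics/w2c.png

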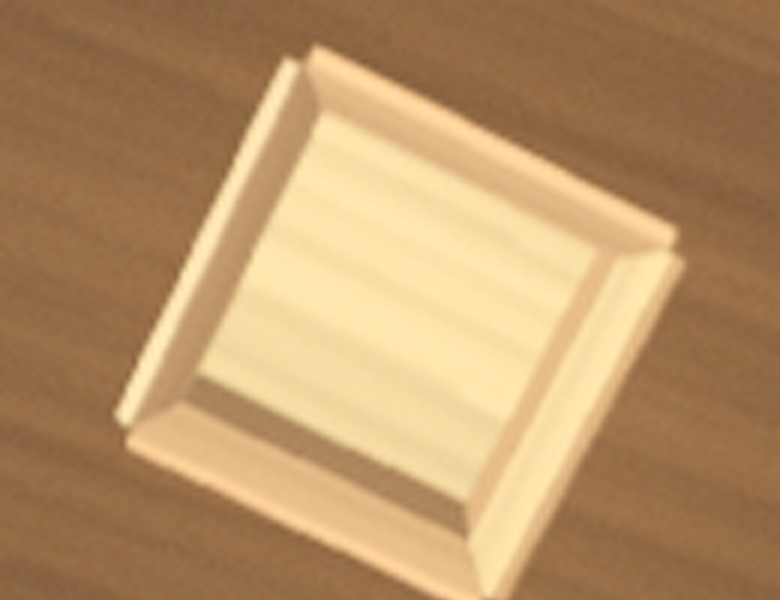

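```bash
python3 - <<'E'
from h import *
import pickle
im=cv2.imread("pics/w2.png")[149:259,248:378]
cv2.imwrite("pics/w2d.png",cv2.resize(im[50:,:],(780,360),interpolation=cv2.INTER_CUBIC))
E
```

```text
(no output)
```

View pics/w2d.png

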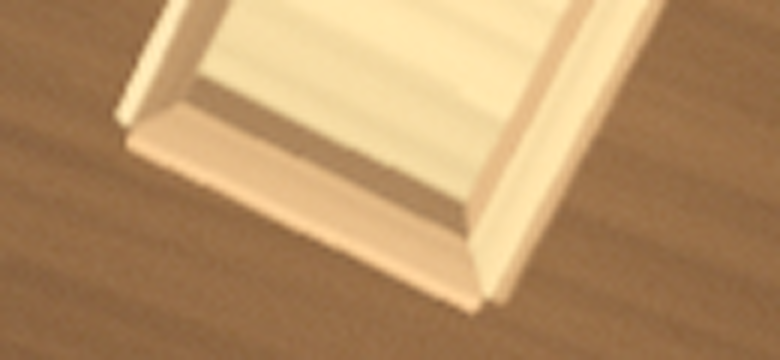

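```bash
python3 - <<'E'
from h import *
import pickle
st=pickle.load(open("st2.pkl","rb"))
f=lambda p:(248+(p[0]+.5)/6-.5,149+(p[1]+.5)/6-.5)
def an(L,z):
    c=[];
    A=[]
    for a,b in L:
        a=wonz(st,f(a),z)[:2];b=wonz(st,f(b),z)[:2];d=(b-a)/np.hypot(*(b-a)); n=np.array([-d[1],d[0]]); A.append((n,n@a,np.degrees(np.arctan2(d[1],d[0]))%90,np.hypot(*(b-a))))
    print([(round(x[2],2),round(x[3],1)) for x in A])
    X=[]
    for i in range(4):
        n1,k1=A[i][:2];n2,k2=A[(i+1)%4][:2]; X.append(np.linalg.solve(np.array([n1,n2]),[k1,k2]))
    X=np.array(X); print(X.round(1).tolist(),"ctr",X.mean(0).round(1),"sides",[np.hypot(*(X[i]-X[(i+1)%4])).round(1) for i in range(4)])
an([((316,45),(678,232)),((684,262),(500,602)),((475,612),(127,445)),((118,418),(288,57))],50)
# floor edges where visible: bottom & right
an([((322,112),(600,243)),((600,243),(465,500)),((465,500),(203,375)),((203,375),(322,112))],7)
E
```

```text
[(np.float64(83.92), np.float64(76.3)), (np.float64(83.97), np.float64(75.6)), (np.float64(84.23), np.float64(75.8)), (np.float64(84.46), np.float64(76.2))]
[[536.5, 132.8], [452.8, 141.7], [461.2, 224.3], [545.4, 216.2]] ctr [499.  178.7] sides [np.float64(84.1), np.float64(83.1), np.float64(84.6), np.float64(83.8)]
[(np.float64(85.82), np.float64(63.7)), (np.float64(84.17), np.float64(61.9)), (np.float64(84.67), np.float64(62.1)), (np.float64(85.66), np.float64(60.6))]
[[525.6, 143.9], [464.0, 150.1], [469.8, 212.0], [530.2, 207.4]] ctr [497.4 178.3] sides [np.float64(61.9), np.float64(62.1), np.float64(60.6), np.float64(63.7)]
```

The holder centre is (499.0,178.7) from the lip, heading 84.1° (≡ -5.9°). The lip measures 84 mm rather than about 92, but it is symmetric, and the floor measures 62 against 64. The plan is to grip with the tool at yaw 22.9°, turn -28.8° on the way, place, then unscrew +90°. That leaves joint 6 running from about 108° to 14°, within its range.

```bash
python3 -m pendant '[-0.0476,0.1182,0,0,-1, -0.0476,0.1182,0,0,-1, -0.0476,0.1182,0,0,-1, -0.0476,0.1182,0,0,-1, -0.0476,0.1182,0,0,-1, -0.0476,0.1182,0,0,-1, -0.0476,0.1182,0,0,-1, -0.0476,0.1182,0,0,-1, 0,0,0,-0.0113,-1, 0,0,0,0,-1]'
python3 -m pendant '[0,0,0.1,0,-1, 0,0,0.1,0,-1, 0,0,0.1,0,-1, 0,0,0,0,-1,0,0,0,0,-1]'
python3 - <<'E'
from h import *
import pickle
st=env.state(); im=env.read_camera("wrist"); cv2.imwrite("pics/w3.png",im[:,:,::-1]); pickle.dump(st,open("st3.pkl","wb"))
print(st["t"],st["eef_pos"],np.degrees(st["tcp_rot"]),st["joints"].round(3))
E
```

```text
t: 5.65
eef_pos: [491.1, -228.1, 300.6]
tcp_rot: [-3.141, 0.0, 0.398]
ft_force: [-0.6, 0.0, -0.3]
opening: 1.004
t: 6.28
eef_pos: [492.3, -227.7, 182.2]
tcp_rot: [3.14, -0.001, 0.4]
ft_force: [1.1, -0.6, 0.0]
opening: 1.003
6.275 [ 492.25895088 -227.66167319  182.20115712] [ 1.79914908e+02 -5.76457218e-02  2.29121078e+01] [-0.555  0.411  1.802 -0.     0.927  0.616]
```

View pics/w3.png

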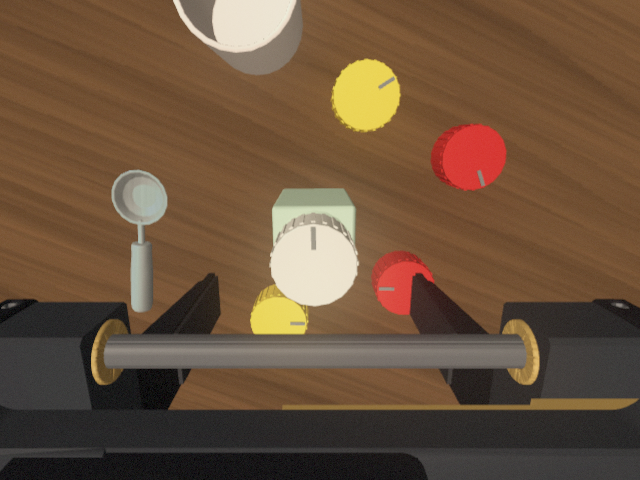

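The wrist view shows the cap top centred at (314,262) between the fingers, and the bottle square to the image.

```bash
python3 - <<'E'
from h import *
import pickle
st=pickle.load(open("st3.pkl","rb"))
im=cv2.imread("pics/w3.png")
g=(im.min(2)>170).astype(np.uint8); n,l,s,c=cv2.connectedComponentsWithStats(g)
k=l[275,314]; print(s[k],c[k])
# top circle: fit on lower half boundary
cs=max(cv2.findContours((l==k).astype(np.uint8),0,1)[0],key=len)[:,0,:]
p=cs[cs[:,1]>262]; A=np.c_[2*p,np.ones(len(p))]; x=np.linalg.lstsq(A,(p**2).sum(1),rcond=None)[0]; print(x[:2],np.sqrt(x[2]+x[0]**2+x[1]**2))
w=wonz(st,x[:2],137); print(w)
R=Ro.from_euler('xyz',st["tcp_rot"]).as_matrix(); print("in tool",R.T@(w-st["eef_pos"]))
P=[wonz(st,f,95)[:2] for f in ((273.5,208),(354.5,208))];print(P)
E
```

```text
[ 270  207   88   99 6562] [312.78756477 256.47881743]
[313.65882486 261.42004136] 43.36296701767418
[ 493.73938313 -227.34456641  137.        ]
in tool [ 1.44160841  0.21713908 45.20300275]
[array([ 506.17221301, -191.36390657]), array([ 528.36509298, -244.02219741])]
```

```bash
python3 -m pendant '[0.002,0,0.07,0,-1, 0,0,0.07,0,-1, 0,0,0.04,0,-1, 0,0,0.018,0,-1, 0,0,0,0,-1, 0,0,0,0,-1]'
python3 -m pendant '[0,0,0,0,1, 0,0,0,0,1, 0,0,0,0,1, 0,0,0,0,1, 0,0,0,0,1, 0,0,0,0,1,0,0,0,0,1,0,0,0,0,1]'
python3 - <<'E'
from h import *
im=env.read_camera("wrist"); cv2.imwrite("pics/w4.png",im[:,:,::-1]);im=env.read_camera("side"); cv2.imwrite("pics/s4.png",im[:,:,::-1])
st=env.state();print(st["t"],st["eef_pos"],np.degrees(st["tcp_rot"]),st["opening"])
E
```

```text
t: 7.08
eef_pos: [492.7, -227.8, 102.3]
tcp_rot: [3.14, -0.001, 0.399]
ft_force: [-0.3, -0.9, 1.0]
opening: 0.998
t: 8.07
eef_pos: [492.3, -227.5, 101.4]
tcp_rot: [-3.142, 0.0, 0.399]
ft_force: [-1.2, 2.5, 0.5]
opening: 0.568
8.175 [ 492.29608588 -227.54124938  101.42799914] [-1.79997621e+02  5.12746680e-03  2.28784875e+01] 0.5690168197150034
```

View pics/w4.png

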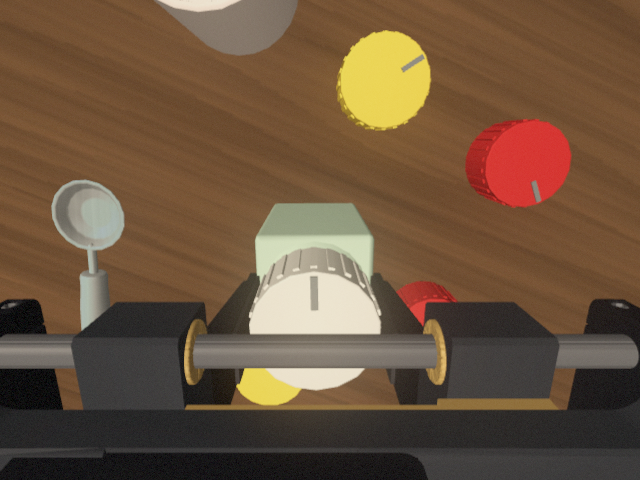

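View pics/s4.png

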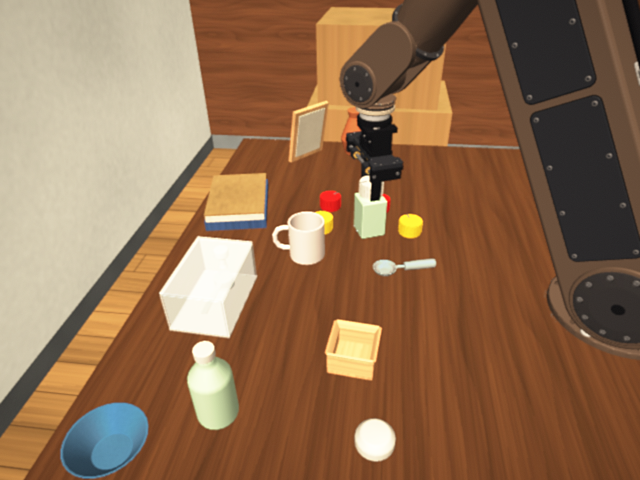

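The opening is 0.569, about 54 mm, so the cap is held. Now I lift it.

```bash
python3 -m pendant '[0,0,-0.03,0,1, 0,0,-0.06,0,1, 0,0,-0.08,0,1, 0,0,-0.08,0,1, 0,0,0,0.0533,1, 0,0,0,0.0533,1, 0,0,0,0.0533,1, 0,0,0,0,1, 0,0,0,0,1]'
python3 - <<'E'
from h import *
im=env.read_camera("wrist"); cv2.imwrite("pics/w5.png",im[:,:,::-1])
st=env.state();print(st["t"],st["eef_pos"],np.degrees(st["tcp_rot"]),st["opening"],st["ft_force"])
R=Ro.from_euler('xyz',st["tcp_rot"]).as_matrix(); print("tool d to (499,178.7)", R.T@(np.array([499,178.7,st["eef_pos"][2]])-st["eef_pos"]))
E
```

```text
t: 9.3
eef_pos: [492.3, -227.6, 201.7]
tcp_rot: [3.141, -0.0, -0.099]
ft_force: [0.4, -0.3, -3.3]
opening: 0.572
9.35 [ 492.32206796 -227.58923455  201.60339468] [ 1.79992554e+02 -5.76622763e-03 -5.73161411e+00] 0.5739233412026973 [-0.35866064  0.87848456 -3.3134116 ]
tool d to (499,178.7) [-3.39310622e+01 -4.04924952e+02 -5.60356953e-02]
```

View pics/w5.png

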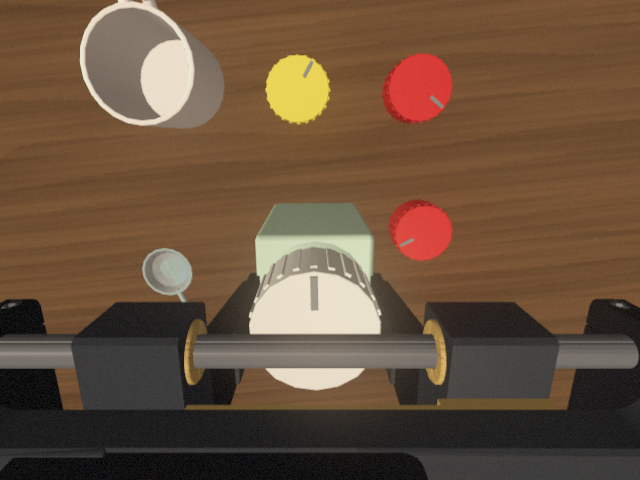

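The bottle is lifted, level and unmoved in the hand, with its shoulder edge still at row 236. I'll compute its offset in the tool frame from the shoulder edge.

```bash
python3 - <<'E'
from h import *
m=env.camera_model("wrist");T=m["tool_from_camera"]
def t(uv,z):
    d=T[:3,:3]@np.array([(uv[0]-m["cx"])/m["fx"],(uv[1]-m["cy"])/m["fy"],1.]);o=T[:3,3];return (o+d*(z-o[2])/d[2]).round(2)
for uv in ((257.5,236),(373,236.5),(315,236)): print(t(uv,6.4))
print(t((272,205),101.4),t((356,205),101.4))
im=cv2.imread("pics/w5.png")[195:275,245:385];cv2.imwrite("pics/w5c.png",cv2.resize(im,(780,446),interpolation=cv2.INTER_CUBIC))
E
```

```text
[ 28.47 -27.42   6.4 ]
[28.17 29.72  6.4 ]
[28.44  1.02  6.4 ]
[ 26.95 -30.77 101.4 ] [ 26.9   31.61 101.4 ]
```

View pics/w5c.png

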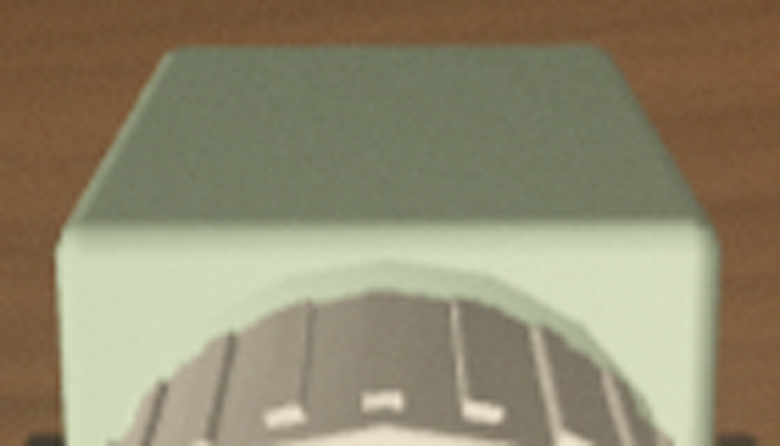

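```bash
python3 -m pendant '[-0.0052,-0.0634,0,0,1, -0.0093,-0.1127,0,0,1, -0.0093,-0.1127,0,0,1, -0.0093,-0.1127,0,0,1, -0.0093,-0.1127,0,0,1, -0.0093,-0.1127,0,0,1, -0.0093,-0.1127,0,0,1, -0.0093,-0.1127,0,0,1, -0.0093,-0.1127,0,0.001,1, -0.0041,-0.0493,0,0,1]'
python3 -m pendant '[0,0,0,0,1,0,0,0,0,1,0,0,0,0,1]'
python3 - <<'E'
from h import *
P=[]
for c in ("side","scene"):
    im=env.read_camera(c); cv2.imwrite(f"pics/{c}6.png",im[:,:,::-1])
    u,v=proj(c,np.array([499,179,80])).astype(int); P.append(cv2.resize(im[v-60:v+60,max(u-50,0):u+50,::-1],(400,480),interpolation=cv2.INTER_CUBIC))
cv2.imwrite("pics/c6.png",np.hstack(P))
im=env.read_camera("wrist"); cv2.imwrite("pics/w6.png",im[:,:,::-1])
st=env.state();print(st["t"],st["eef_pos"],np.degrees(st["tcp_rot"]),st["opening"],st["ft_force"],st["joints"])
E
```

```text
t: 10.6
eef_pos: [500.6, 181.4, 201.4]
tcp_rot: [-3.142, -0.0, -0.102]
ft_force: [-0.1, -1.0, -3.3]
opening: 0.572
t: 10.98
eef_pos: [501.0, 178.4, 201.4]
tcp_rot: [3.141, -0.0, -0.107]
ft_force: [-0.4, 1.3, -3.6]
opening: 0.57
11.125 [500.95171471 178.75610191 201.46836571] [ 1.79992229e+02 -4.78251235e-03 -6.13349570e+00] 0.5725695131507483 [-0.03541276  0.2694115  -3.25672571] [ 2.18611920e-01  3.74281487e-01  1.80257021e+00 -1.88832788e-04
  9.64705274e-01  1.89656551e+00]
```

View pics/c6.png

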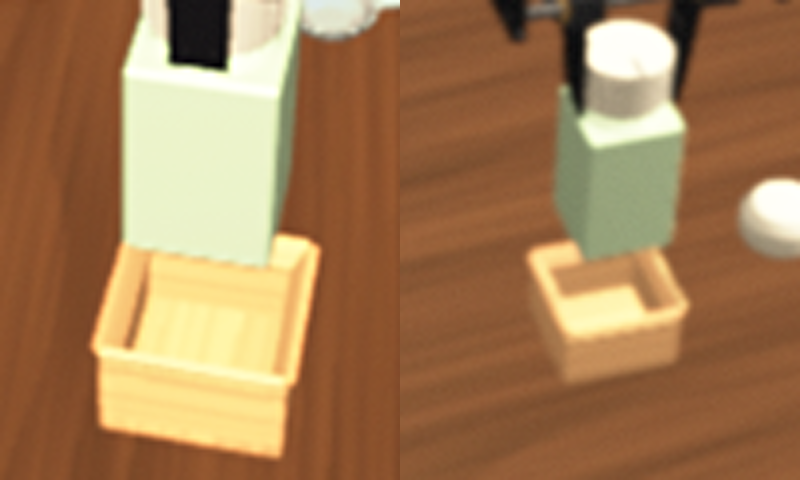

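View pics/w6.png

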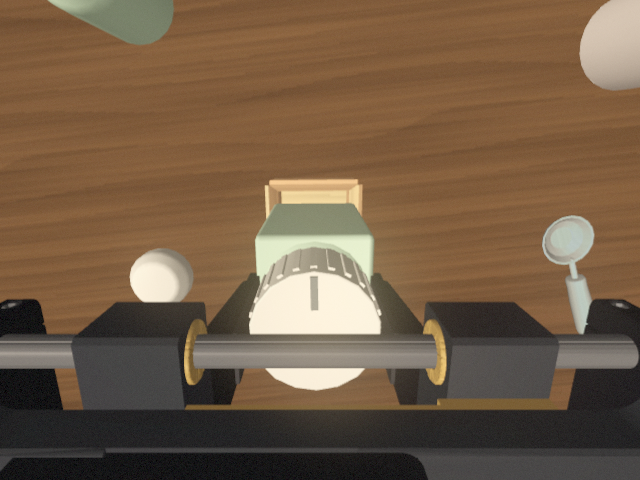

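The wrist view shows the holder's far lip parallel to the bottle, at row 181, columns 266 to 362. I'll measure the offset of the bottle from the holder in this one picture.

```bash
python3 - <<'E'
from h import *
im=cv2.imread("pics/w6.png")[165:275,245:385];cv2.imwrite("pics/w6c.png",cv2.resize(im,(760,597),interpolation=cv2.INTER_CUBIC))
E
```

```text
(no output)
```

View pics/w6c.png

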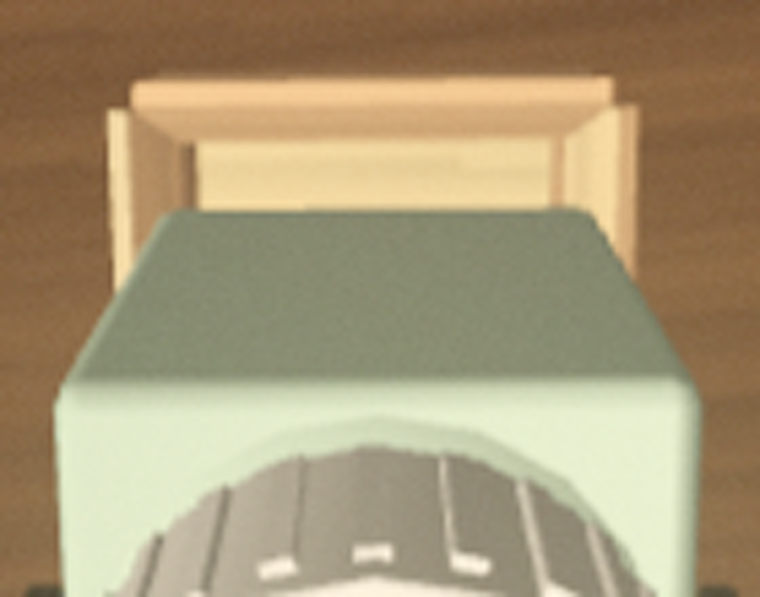

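```bash
python3 - <<'E'
from h import *
m=env.camera_model("wrist");T=m["tool_from_camera"];s=760/140
def t(p,z):
    uv=(245+(p[0]+.5)/s-.5,165+(p[1]+.5)/s-.5)
    d=T[:3,:3]@np.array([(uv[0]-m["cx"])/m["fx"],(uv[1]-m["cy"])/m["fy"],1.]);o=T[:3,3];return (o+d*(z-o[2])/d[2]).round(2)
print("lip",t((132,82),151.5),t((612,77),151.5),t((108,115),151.5),t((640,108),151.5))
print("floor",t((195,180),194.5),t((553,180),194.5))
print("foot",t((170,213),101.4),t((592,210),101.4))
print("shoulder",t((57,400),7),t((701,400),7),t((380,380),6.4))
E
```

```text
lip [ 40.07 -38.55 151.5 ] [ 40.81  37.76 151.5 ] [ 34.84 -42.55 151.5 ] [ 35.9   42.37 151.5 ]
floor [ 17.54 -32.89 194.5 ] [ 17.49  32.48 194.5 ]
foot [ 27.83 -27.84 101.4 ] [ 28.21  29.82 101.4 ]
shoulder [ 27.14 -28.76   7.  ] [27.1  30.22  7.  ] [29.17  0.82  6.4 ]
```

The remaining correction is about -0.5 mm in tool x and -1 mm in tool y, with the headings equal to within 0.2°. I'll correct that and descend.

```bash
python3 -m pendant '[-0.0012,-0.0025,0.04,0,1, 0,0,0.04,0,1, 0,0,0.03,0,1, 0,0,0.02,0,1, 0,0,0.015,0,1, 0,0,0.0125,0,1, 0,0,0.0125,0,1, 0,0,0,0,1]'
python3 - <<'E'
from h import *
P=[]
for c in ("side","scene"):
    im=env.read_camera(c)
    u,v=proj(c,np.array([499,179,60])).astype(int); P.append(cv2.resize(im[v-60:v+60,max(u-50,0):u+50,::-1],(400,480),interpolation=cv2.INTER_CUBIC))
cv2.imwrite("pics/c7.png",np.hstack(P))
st=env.state();print(st["t"],st["eef_pos"],np.degrees(st["tcp_rot"]),st["opening"],st["ft_force"])
E
```

```text
t: 12.12
eef_pos: [500.4, 180.5, 133.2]
tcp_rot: [3.141, 0.0, -0.106]
ft_force: [0.5, -0.2, -3.5]
opening: 0.57
12.225 [500.54071682 180.5153957  133.51034014] [ 1.79999012e+02 -1.21842535e-02 -6.08233633e+00] 0.568609803083084 [-0.14311913  0.36935076 -3.02724392]
```

View pics/c7.png

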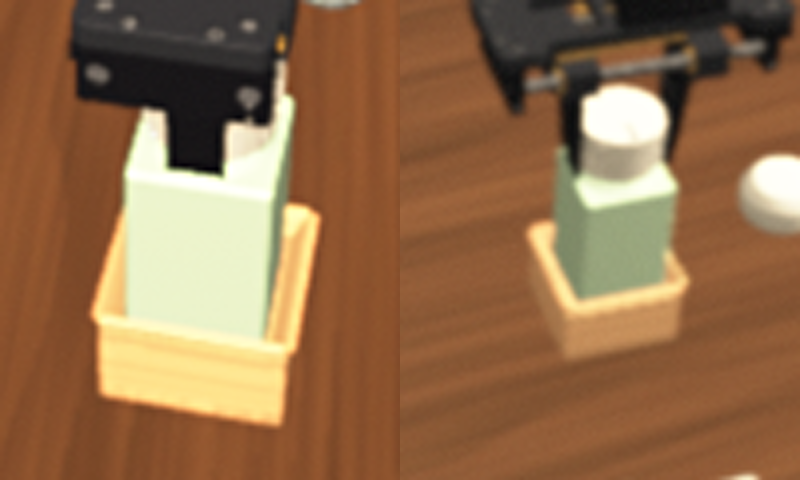

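The foot is about 32 mm up, inside the well with even gaps and no contact force. I'll continue down slowly.

```bash
python3 -m pendant '[0,0,0.0125,0,1, 0,0,0.0125,0,1, 0,0,0.0125,0,1, 0,0,0.0125,0,1, 0,0,0,0,1, 0,0,0,0,1]'; python3 -m pendant '[0,0,0.006,0,1, 0,0,0.005,0,1, 0,0,0,0,1, 0,0,0,0,1]'
```

```text
t: 12.98
eef_pos: [500.5, 180.5, 113.4]
tcp_rot: [3.142, -0.0, -0.106]
ft_force: [0.7, -0.7, -3.5]
opening: 0.569
t: 13.48
eef_pos: [500.5, 180.5, 109.0]
tcp_rot: [3.142, -0.0, -0.106]
ft_force: [0.3, 0.1, -4.2]
opening: 0.568
```

```bash
python3 -m pendant '[0,0,0.003,0,1, 0,0,0,0,1]';  python3 -m pendant '[0,0,0.002,0,1, 0,0,0,0,1]'; python3 - <<'E'
from h import *
P=[]
for c in ("side","scene"):
    im=env.read_camera(c)
    u,v=proj(c,np.array([499,179,60])).astype(int); P.append(cv2.resize(im[v-60:v+60,max(u-50,0):u+50,::-1],(400,480),interpolation=cv2.INTER_CUBIC))
cv2.imwrite("pics/c8.png",np.hstack(P))
st=env.state();print(st["t"],st["eef_pos"],np.degrees(st["tcp_rot"]),st["opening"],st["ft_force"],st["moment"])
E
```

```text
t: 13.72
eef_pos: [500.7, 180.7, 108.3]
tcp_rot: [-3.141, -0.001, -0.106]
ft_force: [-1.6, 1.6, 3.2]
opening: 0.569
t: 13.98
eef_pos: [500.9, 180.7, 108.1]
tcp_rot: [-3.141, -0.002, -0.106]
ft_force: [-3.1, 1.0, 11.1]
opening: 0.57
14.075 [500.85148767 180.75307748 108.14949717] [-1.79961785e+02 -9.75705564e-02 -6.07981645e+00] 0.5712766232478079 [-2.4089539   1.49346935 12.73782784] [0.1609132  0.61951763 0.00960145]
```

View pics/c8.png

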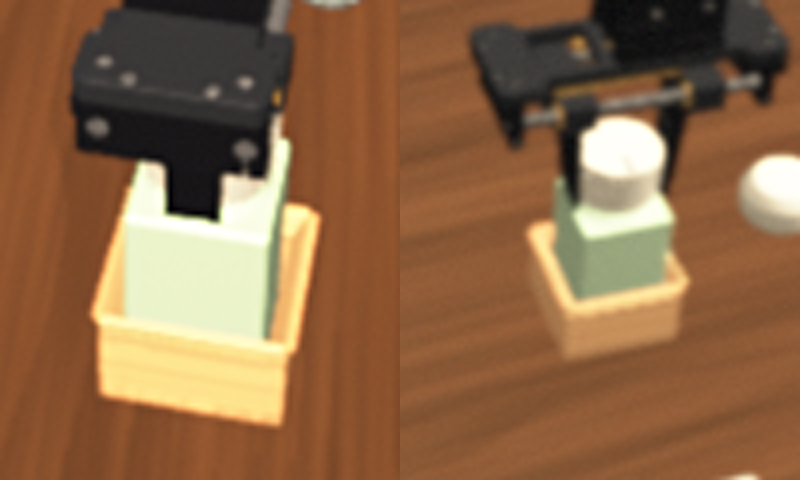

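The bottle is seated: contact came at TCP z 108.1 against the expected 108.4, and I'm pressing lightly. Now I unscrew, anticlockwise from above, which is a negative tool turn. I'll turn the first part and check.

```bash
python3 -m pendant '[0,0,0,-0.03,1, 0,0,0,-0.03,1, 0,0,0,-0.03,1, 0,0,0,-0.03,1, 0,0,0,-0.03,1, 0,0,0,-0.03,1, 0,0,0,-0.03,1]'; python3 - <<'E'
from h import *
im=env.read_camera("wrist"); cv2.imwrite("pics/w9.png",im[:,:,::-1])
st=env.state();print(st["t"],st["eef_pos"],np.degrees(st["tcp_rot"]),st["opening"],st["ft_force"],st["moment"])
E
```

```text
t: 14.95
eef_pos: [501.5, 180.9, 108.6]
tcp_rot: [3.141, -0.003, 0.556]
ft_force: [-2.9, 2.3, 16.2]
opening: 0.569
15.0 [501.50046032 180.88871584 108.59663555] [179.94333541  -0.19440291  32.14800813] 0.5704173369801192 [-1.70176387  1.04455224 15.88784341] [ 0.12058626  0.40358042 -0.1346393 ]
```

View pics/w9.png

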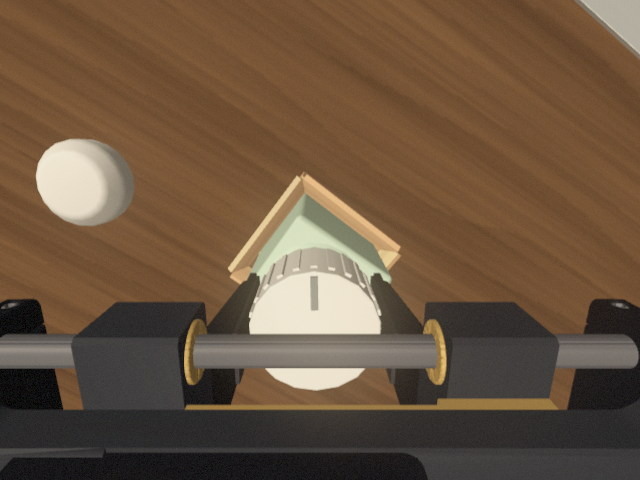

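The tick is still at (314,293) in the hand, so the cap is turning with it (38°) and the holder is bracing the bottle. I continue by about 52°.

```bash
python3 -m pendant '[0,0,0,-0.0413,1, 0,0,0,-0.0413,1, 0,0,0,-0.0413,1, 0,0,0,-0.0413,1, 0,0,0,-0.0413,1, 0,0,0,-0.0413,1, 0,0,0,-0.0413,1, 0,0,0,0,1, 0,0,0,0,1]'; python3 - <<'E'
from h import *
im=env.read_camera("wrist"); cv2.imwrite("pics/w10.png",im[:,:,::-1])
st=env.state();print(st["t"],st["eef_pos"],np.degrees(st["tcp_rot"]),st["opening"],st["ft_force"],st["moment"],st["joints"])
P=[]
for c in ("side","scene"):
    im=env.read_camera(c)
    u,v=proj(c,np.array([499,179,80])).astype(int); P.append(cv2.resize(im[v-60:v+60,max(u-50,0):u+50,::-1],(400,480),interpolation=cv2.INTER_CUBIC))
cv2.imwrite("pics/c10.png",np.hstack(P))
E
```

```text
t: 16.12
eef_pos: [500.8, 181.0, 108.5]
tcp_rot: [3.14, -0.001, 1.462]
ft_force: [-5.3, 3.4, 17.2]
opening: 0.572
16.175 [500.7543355  181.03524395 108.51968162] [ 1.79897127e+02 -6.39505861e-02  8.37592956e+01] 0.5725886652230913 [-4.97209591  3.30849089 16.29589428] [0.51775545 0.88187402 0.07215064] [2.22582633e-01 4.99362152e-01 1.89770846e+00 6.96661659e-04
 7.42461189e-01 3.30991656e-01]
```

View pics/w10.png

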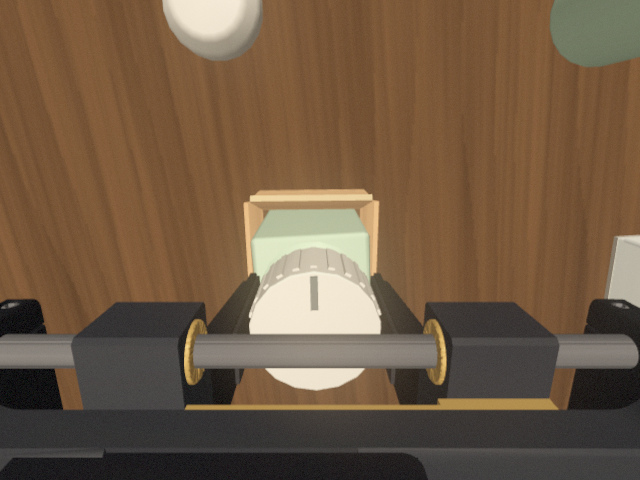

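View pics/c10.png

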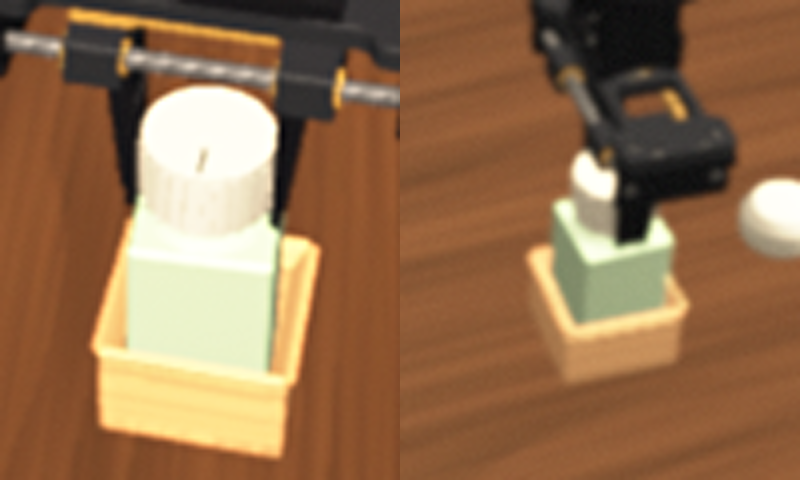

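The cap has turned 90° with the hand, with no slip (tick still at (314,293)). The bottle sits square in the holder, apart from a degree or two of play. Relative to the bottle the cap is at about 88–92°. Next I lift it straight up, slowly at first.

```bash
python3 -m pendant '[0,0,-0.005,0,1, 0,0,-0.005,0,1, 0,0,-0.0075,0,1, 0,0,-0.01,0,1, 0,0,0,0,1]';  python3 -m pendant '[0,0,-0.0125,0,1, 0,0,-0.0125,0,1, 0,0,-0.0125,0,1, 0,0,-0.0125,0,1, 0,0,0,0,1]'; python3 - <<'E'
from h import *
st=env.state();print(st["t"],st["eef_pos"],np.degrees(st["tcp_rot"]),st["opening"],st["ft_force"],st["moment"])
P=[]
for c in ("side","scene"):
    im=env.read_camera(c)
    u,v=proj(c,np.array([499,179,90])).astype(int); P.append(cv2.resize(im[v-60:v+60,max(u-50,0):u+50,::-1],(400,480),interpolation=cv2.INTER_CUBIC))
cv2.imwrite("pics/c11.png",np.hstack(P))
E
```

```text
t: 16.9
eef_pos: [500.5, 180.4, 118.2]
tcp_rot: [3.141, 0.0, 1.462]
ft_force: [-1.3, -0.1, 0.2]
opening: 0.568
t: 17.52
eef_pos: [500.6, 180.5, 138.4]
tcp_rot: [3.141, -0.0, 1.462]
ft_force: [0.1, 0.5, -1.1]
opening: 0.574
17.525 [500.63843673 180.52516033 138.4437421 ] [ 1.79955477e+02 -9.93787655e-03  8.37540128e+01] 0.5740005928600216 [ 0.09791964  0.45719949 -1.119422  ] [ 0.02837551 -0.08958341  0.03424685]
```

View pics/c11.png

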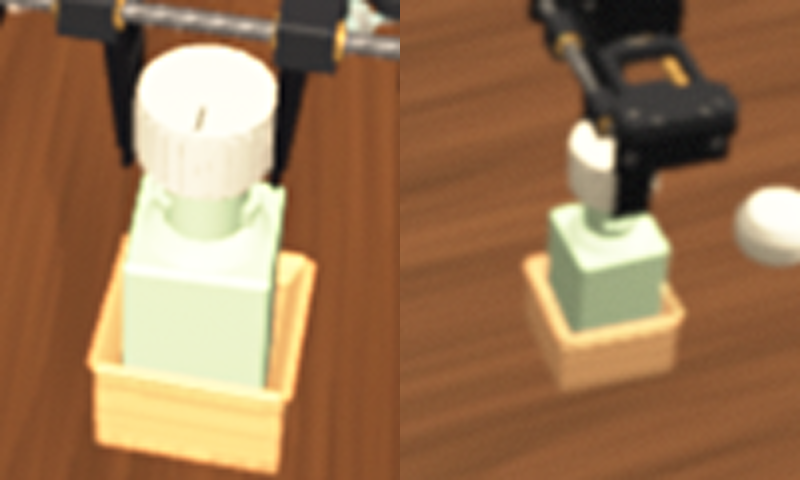

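The cap comes off freely and the bottle stays put, with wrist force near zero. I raise it about 19 mm more so it clears the mouth and the seal.

```bash
python3 -m pendant '[0,0,-0.0125,0,1, 0,0,-0.0125,0,1, 0,0,-0.0125,0,1, 0,0,-0.01,0,1, 0,0,0,0,1, 0,0,0,0,1, 0,0,0,0,1, 0,0,0,0,1]'; python3 - <<'E'
from h import *
st=env.state();print(st["t"],st["eef_pos"],np.degrees(st["tcp_rot"]),st["opening"],st["ft_force"],st["qvel"].round(3))
P=[]
for c in ("side","scene"):
    im=env.read_camera(c)
    u,v=proj(c,np.array([499,179,100])).astype(int); P.append(cv2.resize(im[v-60:v+60,max(u-50,0):u+50,::-1],(400,480),interpolation=cv2.INTER_CUBIC))
    for t in ("bottle","bottle_mouth","cap","holder_in"):
        print(c,t,[(np.round(x["xyz"]).tolist(),round(x["confidence"],2)) for x in env.landmark_of(t,c) if abs(x["xyz"][1]-180)<60])
cv2.imwrite("pics/c12.png",np.hstack(P))
im=env.read_camera("scene");cv2.imwrite("pics/scene12.png",im[:,:,::-1])
E
```

```text
t: 18.62
eef_pos: [500.4, 180.5, 156.9]
tcp_rot: [-3.141, 0.0, 1.462]
ft_force: [0.6, 0.4, 0.4]
opening: 0.57
18.625 [500.42036344 180.47784023 156.87240689] [-1.79989801e+02  9.95049756e-03  8.37567124e+01] 0.5701814790759334 [0.57907836 0.39260032 0.44742082] [-0.     0.    -0.002 -0.    -0.001 -0.001]
side bottle [([496.0, 180.0, 7.0], 0.97)]
side bottle_mouth [([499.0, 182.0, 134.0], 0.92)]
side cap [([500.0, 180.0, 160.0], 0.94)]
side holder_in [([501.0, 178.0, 4.0], 0.81)]
scene bottle []
scene bottle_mouth [([501.0, 177.0, 140.0], 0.69)]
scene cap [([502.0, 182.0, 163.0], 0.59)]
scene holder_in [([499.0, 179.0, 7.0], 0.79)]
```

View pics/c12.png

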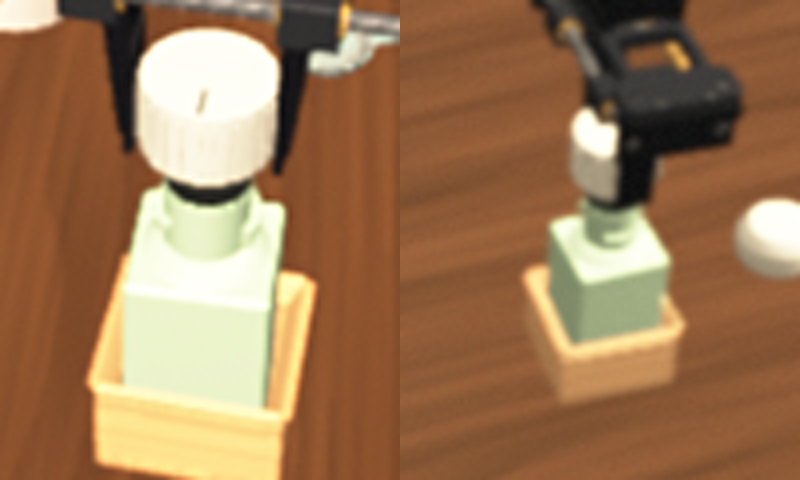

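View pics/scene12.png

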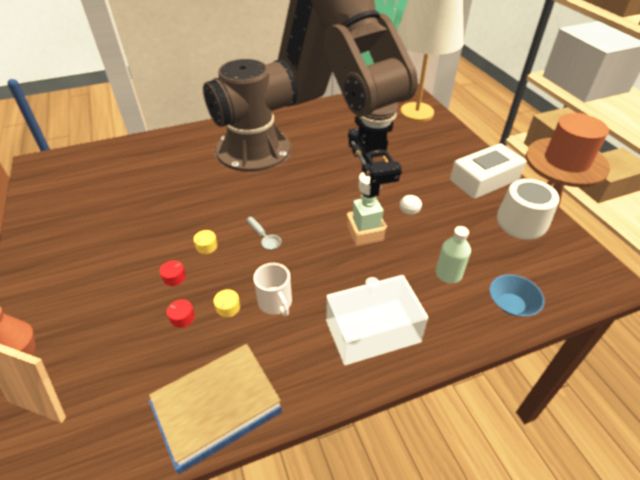

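Final check: the cap edge is at z≈160. The mouth is at 138 and the black seal pad reaches 143 at most, so there is a clear gap. The cap is about 2 mm off the bottle's axis, gripped, level and still, the bottle is standing in the holder (foot z≈7), and the bystanders are where they were. Handing in.

```bash
python3 - <<'E'
from cell import env
print(env.job_done()); s=env.state(); print(s["t"],s["eef_pos"],s["opening"])
E
```

```text
the job is handed in; nothing more can be done
None
the job is handed in; nothing more can be done
```

I carried the square bottle by its cap to the holder, seated it foot-down, and turned the cap 90° anticlockwise. I then lifted the cap straight up and handed the job in at about 19 s, still holding it above the mouth. No verdict was given.

- **Bottle:** it touched down at TCP height 108.1 mm, against 108.4 mm expected. The side camera last put its foot at z ≈ 7 mm, about 2–5 mm from the holder's centre. The network is only good to about 4 mm, so this doesn't by itself confirm the 6 mm limit. The crops show the bottle upright and squarely inside the lip.
- **Cap:** the tick did not move relative to the hand, so the cap did not slip while turning. It reached roughly 88–92° relative to the bottle. At hand-in its edge was about 20 mm above the mouth and within about 5 mm of the axis. It was level and still, with the jaws closed on it (opening 0.57).
- **Bystanders:** in the last scene picture they all looked unmoved, and the highest wrist force I read was about 17 N.
- **Disagreements:**
    - The holder's lip measured about 84 mm, not about 92 mm. It was symmetric and I used only its centre and heading, so this did no harm.
    - The scene camera's network missed the bottle in the last look and put its mouth at z ≈ 140 mm. The side camera gave 134 mm, and the stated sizes give 138 mm.

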